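# Unscrew the glue press and take out the snowman

### The job

Take hold of the wooden handle on the press's handwheel and wind it anticlockwise, following it as it rises, until the screw comes up against its top stop. Go gently and feel for the stop: the press is not bolted down and must not be shoved, tipped, leant on or pulled up. Then, and not before, draw the plywood snowman out by its hat from under the raised foot, lay it flat with all of it on the cork mat and let go; leave the glue bottle, the cup and the tray of wooden bits undisturbed.

Things in the scene. Friction and masses are not known exactly. Their poses are not given: they have to be found in the camera images.
- press: Grey screw press, 6 kg in all, loose on rubber feet (tips or slides if pushed sideways at the wheel with over about 17 N). Origin: centre of underside, z up. Base 190 (x) by 160 (y) mm, top 20 mm up; columns 18 mm thick at x = +/-75 mm; crosshead 190 by 45 mm, underside 125, top 155 mm up. Open along y: the snowman lies on the base, hat sticking out on the +y side.
- foot: Round foot of the press, 60 mm across, 12 mm thick, on the screw axis; origin: centre of its underside. Its spring keeps it pressing on the snowman over the first 3 to 10 mm of the screw's rise; then it rises with the screw and ends about 20 mm above the snowman.
- hub (a point): Top of the handwheel's hub, on the upright screw axis, 12 mm above the rim's middle plane. Steel wheel, ring 100 mm in diameter, bar 13 mm thick, three spokes. Wheel and screw rise 16 mm per turn anticlockwise from above; about 3 N at the handle turns it. The solid top stop comes 1.3 to 2.1 turns from the start: unseen, only felt. The wheel stays where it is left.
- handle_mid (a point): Centre (half-way up) of the wooden crank handle: an upright round grip 22 mm in diameter and 42 mm tall that stands on the wheel's rim, 50 mm from the screw axis, and spins freely on its own pin, so a hand can hold it without turning while going round. Its lower end is 11 mm above the middle plane of the rim.
- plaque: Flat plywood snowman, 8 mm thick, 207 mm long, 90 g. Origin: underside of the big round belly (90 mm across), at its centre; y runs along the snowman to the hat, z up. Next come a 64 mm and a 48 mm disc, a hat brim 52 mm wide (y = 114 to 122 mm), then the hat's straight crown, 36 mm wide (x) and reaching from y = 122 to 162 mm.
- hat (a point): Centre of the snowman's hat crown, half-way through its thickness, 142 mm from the belly's centre. At the start it sticks out of the press about 24 mm above the table, with free space beneath and beside it.
- hat_end (a point): Far end of the hat, on the snowman's centre line, 162 mm from the belly's centre.
- bottom_end (a point): Other end of the snowman, on its centre line at the edge of the belly, 45 mm from the belly's centre.
- mat: Cork mat fixed to the table, 180 (x) by 280 (y) mm, 5 mm thick. Origin: centre of its underside.
- glue: Bystander: yellow plastic glue bottle, 52 mm in diameter, 150 mm tall; origin under its centre.
- cup: Bystander: green glass cup, 72 mm across the rim, 75 mm tall; origin under its centre.
- bits_tray: Bystander: open plywood tray of little wooden shapes, 160 by 200 by 50 mm; origin under its centre.
- table: The lilac craft table under everything, its top at height 0.
Mind the look-alikes: they are no part of the job. There is more than one size of the plaque; the one meant has the size given above.

How it is judged:
On the way, in this order (a step that is already met when the one before it is completed fails the run):
1. the screw is wound up to its top stop (z of hub in the frame of press above 0.2311 m), for 0.2 s.
2. the snowman is clear of the press (y of plaque in the frame of press above 0.13 m), for 0.1 s.
At the end, for the whole second after the job is handed in: The screw is at its top stop (within 1.5 mm of height, about half a radian of the wheel), the press stands where it was, and the snowman lies flat (within 0.06 rad) and at rest with both its ends on the cork mat (3 mm over the edge allowed), underside less than 9 mm above the table (z of hub in the frame of press above 0.2311 m and x of hat_end in the frame of mat between -0.093 and 0.093 m and y of hat_end in the frame of mat between -0.143 and 0.143 m and x of bottom_end in the frame of mat between -0.093 and 0.093 m and y of bottom_end in the frame of mat between -0.143 and 0.143 m and angle between plaque's own z axis and vertical below 0.06 rad and height (world z) of plaque below 0.009 m and linear speed of plaque below 0.01 m/s); the robot touches nothing.
It fails at once if the press is shoved more than 10 mm or tipped (0.03 rad) (distance of press from where it was at the start of the episode above 0.01 m or angle between press's own z axis and vertical above 0.03 rad).
It fails at once if the snowman is dragged while the press is not fully open (z of hub in the frame of press below 0.2305 m and y of plaque in the frame of press above 0.03 m).
It fails at once if the snowman is dropped or thrown (linear speed of plaque above 0.6 m/s).
It fails at once if the glue bottle, the cup or the tray of bits is disturbed (15 mm) (distance of any of glue, cup, bits_tray from where it was at the start of the episode above 0.015 m).
It fails at once if the press is leant on or pulled up with about 30 N (its weight on the table is 59 N) (contact force between press and table above 90 N or contact force between press and table below 28 N).
It also fails if it takes over 70 s, if anything falls off the work surface, if the arm or the gripper's body presses on something with over 40 N, if the wrist force passes 120 N, or if a joint passes its speed limit or range.

### The arm

A 6-joint arm with a two-finger parallel gripper is mounted at the origin on the work surface. World frame = base frame: x ahead of the robot, y to its left, z up, the work surface at z = 0. Lengths are in m, angles in rad, forces in N, time in s.
With the tool pointing down it reaches from about 0.35 to 0.975 m from the base axis. Payload 4.9 kg.
Tool frame: the origin (TCP) lies at the very end of the fingers, on their centre line; the grasp point (between the pads) lies 19 mm behind it (manip.tcp_to_grasp is the distance from the TCP to the grasp point, in m); z points along the fingers, y is the line along which they close (so a half turn about z gives the same grasp; the last joint's range is limited). The gripper opens to 85 mm and grips with 20 to 120 N. Pads are 22 mm wide; open, the fingers measure 114 mm over their backs; the gripper's body (76 mm by 85 mm) begins 54 mm behind the grasp point. The pads swing forward as they close: fully open they stand 13 mm farther back than shut.
Start: joints at [1.215, 0.053, 1.613, -0, 1.476, -0.119], TCP at [0.147, 0.608, 0.205] pointing down, gripper open.
Joint ranges: [-3.01, 3.01], [-1.01, 2.22], [0.06, 2.58], [-1.02, 4.17], [0.09, 2.62], [-3.14, 3.14]. Speed limits (rad/s): [2.57, 2.57, 3.14, 3.14, 3.14, 3.14].

### API

Orientations are given as a rotation vector (axis times angle).
In Python, from station import manip gives the robot as it stands.
- The arm moves only by the shell command python3 -m handwheel 'ROWS' [OPENING] [FORCE]. ROWS is JSON, a list of rows, each a list of 6 numbers: the shift along the world's x, y, z in mm, then the turn, a rotation vector about the world's x, y, z in degrees. A call has 1 to 8 rows; each row is the pose to reach, as a shift and turn from the pose commanded when the call began; what a row does not reach only later rows make up. A row lasts 1/12 s, in which the tool goes at most 41.7 mm and 7.16 degrees, less where a joint would pass 70% of its speed; a pose out of reach is approached as far as the arm can. A call with a gripper value outside its range is refused whole. OPENING is the finger opening in mm, from 0 to 85.4, set as the call begins (- or left out, the last holds). The fingers move at their own pace and stop on an object; FORCE is the grip in N (left out, the last holds). Time passes only in rows, so rows that repeat a pose let the fingers close. It gives the time, the measured TCP pose, the force, the opening and the grip force at its end, in the units of the state.
- manip.get_obs(): the state, without advancing time (a new reading comes with each control period).
- manip.get_image(name): name is "side" or "top" or "wrist"; returns (picture, depth): 420x560x3 uint8, red, green, blue; 420x560 float32, m along the optical axis (not along the pixel's ray), 0 where there is no reading.
- manip.camera_params(name): a dict with "fx", "fy", "cx", "cy" (pixels), "xyz" and "attitude" of the camera in the world; the wrist camera has in their place "mount" (4x4, takes a point from camera to tool coordinates, whose origin is the TCP and whose axes are the flange's). Camera axes: x right, y up, looking along -z (the intrinsics and any distortion apply to the point x, -y, -z); pixel columns grow to the right and rows downward; lengths in m; the calibration is good to about 2 mm. A picture is of the moment at which its call begins: read the wrist's pose just before it. camera_params takes no time and is no camera call.
- manip.finish_job(): hands the job in; it is judged then, once.
The state is a dict: "t": time; "joint_positions": joint angles; "joint_velocities": joint speeds; "joint_efforts": joint torques, N m; "eef_pos": TCP position; "ee_rot": TCP orientation; "force": force on the tool from outside, world axes, zero at the start; "ft_torque": the same for the moment, N m; "gripper_width": finger opening in m; "grip_force": force on a finger pad.
Only numpy, scipy, OpenCV 4.12 (cv2) and the standard library are available. Lean on these libraries where they do the work, as an engineer would, in place of code of your own. Each camera call takes 0.05 s, during which the arm holds its last target. There are 200 camera calls.

## Working session

There is one attempt and no reset: what is moved stays moved. The work goes in short steps, Python scripts to look and compute and a shell command to move; the robot and the scene stay as the last step left them, time stands still between calls to the robot, and variables do not carry over. Pictures are saved under pics/ and viewed, at most 10 in all, crops included, and the job is handed in when it is done.

```bash
ls; mkdir -p pics; cat > h.py <<'E'
import numpy as np,cv2
from station import manip
from scipy.spatial.transform import Rotation as R
def grab(n,f):
    o=manip.get_obs(); p,d=manip.get_image(n); cv2.imwrite(f'pics/{f}.png',p[:,:,::-1]); np.savez(f'pics/{f}.npz',p=p,d=d,pos=o['eef_pos'],rot=o['ee_rot']); return p,d
E
python3 - <<'E'
from h import *
for n in('top','side','wrist'):
    grab(n,n+'0'); print(n,manip.camera_params(n))
print(manip.get_obs(),manip.tcp_to_grasp)
E
```

```text
pics
top {'fx': 422.46315554699885, 'fy': 422.46315554699885, 'cx': 284.77753332742566, 'cy': 205.41019045012422, 'xyz': array([ 0.48744671, -0.0475772 ,  1.05796087]), 'attitude': array([ 0.13917348, -0.15877567, -1.54617351])}
side {'fx': 518.9246898354706, 'fy': 518.9246898354706, 'cx': 278.0303101580827, 'cy': 204.72167266468475, 'xyz': array([0.55428333, 0.96273131, 1.1635477 ]), 'attitude': array([ 0.08373209, -1.18410019, -2.82900503])}
wrist {'fx': 295.3599849651612, 'fy': 295.3599849651612, 'cx': 278.2102555205784, 'cy': 213.45497565998016, 'mount': array([[ 3.32091660e-04,  9.61397986e-01,  2.75161412e-01,
         6.90808132e-02],
       [ 9.99999923e-01, -3.76308744e-04,  1.07903336e-04,
         3.41453030e-04],
       [ 2.07283695e-04,  2.75161355e-01, -9.61398037e-01,
        -1.69241416e-01],
       [ 0.00000000e+00,  0.00000000e+00,  0.00000000e+00,
         1.00000000e+00]])}
{'t': 0.15, 'joint_positions': array([ 1.21501525e+00,  5.32464464e-02,  1.61395531e+00, -2.68617045e-05,
        1.47601367e+00, -1.19006382e-01]), 'joint_velocities': array([-1.21796386e-04, -1.67619151e-03, -1.86962333e-03,  6.08179905e-04,
       -1.11961006e-03,  3.34096698e-05]), 'joint_efforts': array([ 2.82404708e-04, -3.94238019e+01, -3.70723271e+01, -1.12442590e-04,
        4.63965145e-03, -3.43974637e-05]), 'eef_pos': array([0.14643316, 0.60706524, 0.20403382]), 'ee_rot': array([-3.71010515e-01, -3.11924911e+00,  2.48715804e-03]), 'force': array([0.26711258, 0.81921457, 0.68419914]), 'ft_torque': array([-0.01166791,  0.00684511,  0.03138267]), 'grip_force': 0.0, 'gripper_width': 0.08559566914401469} 0.0187
```

View pics/top0.png

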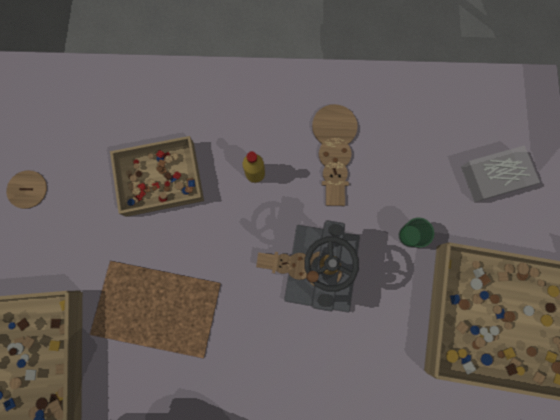

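View pics/side0.png

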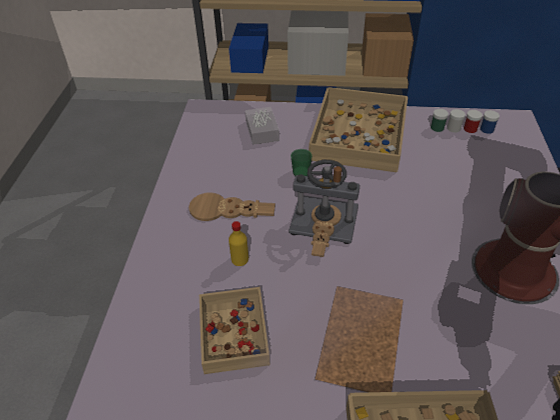

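The top view shows the press around (325,265), with the wheel centred near (332,263) and the handle near (313,277). The hat end is near (260,260) and the mat around (157,308). The glue is at (254,167), the cup at (415,233) and the look-alike at (335,150). Next I'll turn these pixels into positions.

```bash
cat >> h.py <<'E'
def cam(n,z=None):
    c=manip.camera_params(n)
    if n=='wrist':
        T=np.eye(4);T[:3,:3]=R.from_rotvec(z['rot']).as_matrix();T[:3,3]=z['pos'];M=T@c['mount'];return c,M[:3,:3],M[:3,3]
    return c,R.from_rotvec(c['attitude']).as_matrix(),c['xyz']
def rays(n,uv,z=None):
    c,Rm,o=cam(n,z);uv=np.atleast_2d(uv).astype(float)
    return o,np.c_[(uv[:,0]-c['cx'])/c['fx'],-(uv[:,1]-c['cy'])/c['fy'],-np.ones(len(uv))]@Rm.T
def plane(n,uv,h,z=None):
    o,r=rays(n,uv,z);return o+r*((h-o[2])/r[:,2])[:,None]
def cloud(n,d,z=None):
    v,u=np.mgrid[:420,:560];o,r=rays(n,np.c_[u.ravel(),v.ravel()],z)
    P=o+r*d.reshape(-1,1);P[d.ravel()==0]=np.nan;return P.reshape(420,560,3)
E
python3 - <<'E'
from h import *
z=np.load('pics/top0.npz');p=z['p'];P=cloud('top',z['d'])
hsv=cv2.cvtColor(p,cv2.COLOR_RGB2HSV)
print('table z',np.nanmedian(P[60:100,200:300,2]))
def near(x,y,w,h):
    m=np.zeros((420,560),bool);m[y-h:y+h,x-w:x+w]=1;return m
w=near(332,263,40,40)&(P[...,2]>0.17)
print('heights',np.histogram(P[w][:,2],bins=np.arange(.17,.3,.01)))
# wheel ring fit
q=P[w&(P[...,2]<0.235)&(hsv[...,1]<90)]
(c,r)=cv2.minEnclosingCircle(q[:,:2].astype(np.float32)); print('ring',c,r,np.median(q[:,2]))
hd=w&(hsv[...,1]>90)
vv,uu=np.nonzero(hd);print('handle px',uu.mean(),vv.mean(),len(uu),P[hd].mean(0),np.nanmax(P[hd][:,2]))
# base: corners
b=near(325,265,60,60)&(hsv[...,1]<90)&(P[...,2]>0.008)&(P[...,2]<0.035)
pts=P[b][:,:2].astype(np.float32);print('base',cv2.minAreaRect(pts),len(pts))
# crosshead
b=near(330,265,60,60)&(P[...,2]>0.14)&(P[...,2]<0.165)
print('cross',cv2.minAreaRect(P[b][:,:2].astype(np.float32)))
# mat
m=near(157,308,80,60)&(hsv[...,1]>100)&(P[...,2]<0.02)
m=cv2.morphologyEx(m.astype(np.uint8),cv2.MORPH_OPEN,np.ones((5,5)))
cn=max(cv2.findContours(m,0,1)[0],key=cv2.contourArea)
print('mat',cv2.minAreaRect(plane('top',cn[:,0],.005)[:,:2].astype(np.float32)))
# hat
m=near(275,262,22,22)&(hsv[...,1]>70)&(P[...,2]<0.06)
cn=max(cv2.findContours(m.astype(np.uint8),0,1)[0],key=cv2.contourArea)
hp=plane('top',cn[:,0],.028)[:,:2]; print('hat part',cv2.minAreaRect(hp.astype(np.float32)),cv2.boundingRect(cn))
for n,u in dict(glue=(254,167),cup=(415,233),tray=(157,176)).items(): print(n,P[u[1],u[0]])
for f in('top0',):
    im=cv2.resize(p[200:330,230:380,::-1],None,fx=5,fy=4.6,interpolation=cv2.INTER_CUBIC);cv2.imwrite('pics/c.png',cv2.convertScaleAbs(im,alpha=1.8))
E
```

```text
table z 0.00016381214134320032
heights (array([  0,   0, 334, 887,  69,   6,   3,  81,  22,   0,   0,   0]), array([0.17, 0.18, 0.19, 0.2 , 0.21, 0.22, 0.23, 0.24, 0.25, 0.26, 0.27,
       0.28, 0.29]))
ring (0.5336799621582031, -0.15106284618377686) 0.05827989801764488 0.20160335036799687
handle px 312.58035714285717 275.5267857142857 112 [ 0.50956478 -0.11170939  0.24520274] 0.25237442809041233
base ((0.574341893196106, -0.12978772819042206), (0.21694575250148773, 0.2592754065990448), 81.4299087524414) 2269
cross ((0.5361436009407043, -0.15255078673362732), (0.045187950134277344, 0.1901051253080368), 81.46739959716797)
mat ((0.4313923716545105, 0.24806815385818481), (0.27505218982696533, 0.1755835860967636), 79.83806610107422)
hat part ((0.5413102507591248, -0.0425616055727005), (0.09787748008966446, 0.0574638731777668), 85.11394500732422) (257, 252, 40, 27)
glue [0.75934825 0.01531593 0.11045901]
cup [ 0.62679145 -0.38891931  0.00245095]
tray [0.75928322 0.26864618 0.00854529]
```

View pics/c.png

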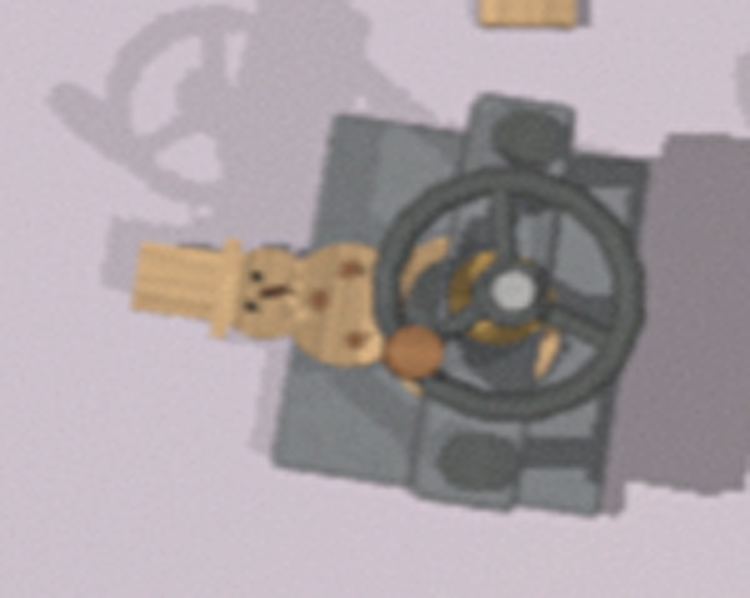

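The crop shows the handle cap at crop (413,352) and the hub at (514,290). The crown runs from (134,277) to the brim near (225,285). The press centre is about (0.536,-0.152), with its y axis at 81.5°. I'll go above it with the tool's x axis along press y.

```bash
python3 -m handwheel '[[20,-34,8,0,0,-4],[39,-69,16,0,0,-8],[58,-104,24,0,0,-12],[78,-138,32,0,0,-16],[98,-172,40,0,0,-20],[117,-207,48,0,0,-24],[136,-241,56,0,0,-28],[156,-276,64,0,0,-32]]' 50 20; python3 -m handwheel '[[20,-34,8,0,0,-4],[39,-69,16,0,0,-8],[58,-104,24,0,0,-12],[78,-138,32,0,0,-16],[98,-172,40,0,0,-20],[117,-207,48,0,0,-24],[136,-241,56,0,0,-28],[156,-276,64,0,0,-32]]'; python3 -m handwheel '[[20,-34,4,0,0,-4],[39,-69,8,0,0,-8],[58,-104,12,0,0,-12],[78,-138,12,0,0,-16],[78,-138,12,0,0,-20],[78,-138,12,0,0,-21],[78,-138,12,0,0,-21]]'
```

```text
t: 0.82
eef_pos: [0.3028, 0.3298, 0.2691]
ee_rot: [1.22, 2.895, 0.0]
force: [0.4, 0.9, -0.7]
gripper_width: 0.0503
grip_force: 0.0
t: 1.48
eef_pos: [0.4589, 0.0536, 0.3333]
ee_rot: [1.972, 2.445, 0.001]
force: [0.4, 1.7, 1.2]
gripper_width: 0.0501
grip_force: 0.0
t: 2.07
eef_pos: [0.5364, -0.0825, 0.3444]
ee_rot: [-2.38, -2.049, 0.001]
force: [0.2, 0.6, -0.4]
gripper_width: 0.0503
grip_force: 0.0
```

```bash
python3 - <<'E'
from h import *
p,d=grab('wrist','w1')
im=cv2.resize(p[:,:,::-1],(800,600));cv2.imwrite('pics/w1b.png',cv2.convertScaleAbs(im,alpha=1.6))
E
```

```text
(no output)
```

View pics/w1b.png

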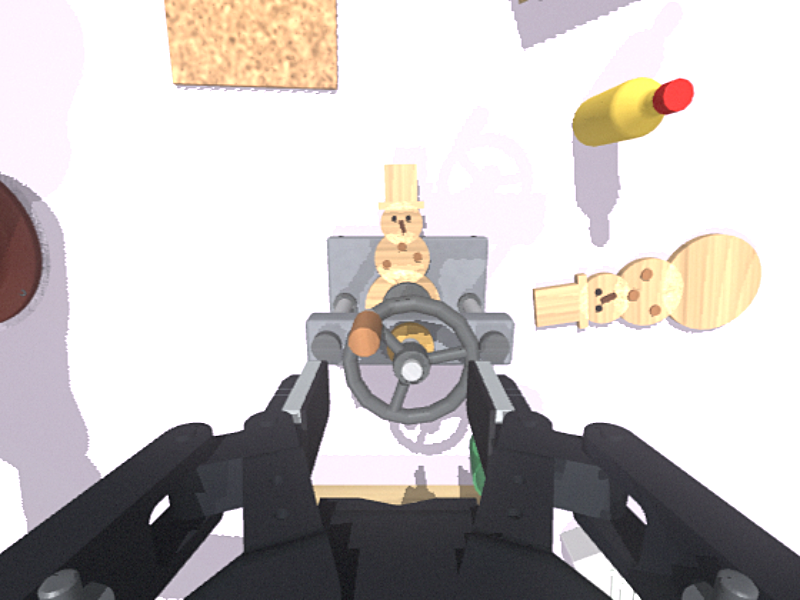

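The wrist view (800×600) shows the handle's top cap at (364,342) and the hub at (411,371). The crown runs from (401,165) to (401,203).

```bash
python3 - <<'E'
from h import *
z=np.load('pics/w1.npz');p=z['p'];P=cloud('wrist',z['d'],z)
k=1/1.4286
def s(u,v,r=2):
    u,v=int(u*k),int(v*k);q=P[v-r:v+r+1,u-r:u+r+1].reshape(-1,3);return np.nanmedian(q,0)
print('hub',s(411,371),'handletop',s(364,342),'crown',s(401,185),'head',s(401,230))
hsv=cv2.cvtColor(p,cv2.COLOR_RGB2HSV)
# handle cap: brown & near top height
m=(hsv[...,1]>110)&(P[...,2]>0.244)&(P[...,2]<.265);m[:,:int(340*k)]=0;m[:,int(390*k):]=0;m[:200]=0
q=P[m];c,r=cv2.minEnclosingCircle(q[:,:2].astype(np.float32));print('cap',c,r,np.median(q[:,2]),len(q))
m=(abs(P[...,2]-s(411,371)[2])<.003);m[:int(350*k)]=0;m[int(390*k):]=0;m[:,:int(390*k)]=0;m[:,int(430*k):]=0
q=P[m];print('hubtop',q.mean(0),cv2.minEnclosingCircle(q[:,:2].astype(np.float32)),len(q))
a=(P[...,2]>.192)&(P[...,2]<.212);a[:200]=0;a[int(430*k):]=0;a[:,:int(340*k)]=0;a[:,int(468*k):]=0
print('ring',cv2.minEnclosingCircle(P[a][:,:2].astype(np.float32)),np.percentile(P[a][:,2],[50,95]))
m=(abs(P[...,2]-.155)<.006);m[:200]=0;m[262:]=0;print('cross',cv2.minAreaRect(P[m][:,:2].astype(np.float32)))
m=(hsv[...,1]>40)&(abs(P[...,2]-.028)<.01);m[:int(160*k)]=0;m[int(200*k):]=0;m[:,:int(370*k)]=0;m[:,int(435*k):]=0
print('crown',cv2.minAreaRect(plane('wrist',np.argwhere(m)[:,::-1],.028,z)[:,:2].astype(np.float32)),np.median(P[m][:,2]))
E
```

```text
hub [ 0.5365858  -0.15114448  0.21436699] handletop [ 0.50959211 -0.10986418  0.2491955 ] crown [ 0.55020741 -0.0136141   0.02845621] head [ 0.54311399 -0.06145243  0.02926904]
cap (0.5100634694099426, -0.10997331887483597) 0.010783330537378788 0.24916147440312536 361
hubtop [ 0.53771411 -0.15161907  0.21419134] ((0.538175106048584, -0.15197978913784027), 0.008487499319016933) 166
ring ((0.5361220836639404, -0.14983470737934113), 0.057965196669101715) [0.201548   0.20830951]
cross ((0.5379989147186279, -0.1515532284975052), (0.04454001411795616, 0.1901729851961136), 81.49928283691406)
crown ((0.550818920135498, -0.010050181299448013), (0.03481271490454674, 0.034973882138729095), 81.4683609008789) 0.02830285744174632
```

```bash
python3 -m handwheel '[[-13,-14,0,0,0,0],[-26,-27,0,0,0,0],[-26,-27,-30,0,0,0],[-26,-27,-60,0,0,0],[-26,-27,-85,0,0,0],[-26,-27,-110,0,0,0],[-26,-27,-125,0,0,0],[-26,-27,-132,0,0,0]]' 50; python3 -m handwheel '[[0,0,0,0,0,0],[0,0,0,0,0,0],[0,0,0,0,0,0],[0,0,0,0,0,0],[0,0,0,0,0,0],[0,0,0,0,0,0]]' 18 20
```

```text
t: 2.78
eef_pos: [0.5089, -0.1076, 0.2101]
ee_rot: [-2.375, -2.051, 0.003]
force: [0.3, -0.3, 0.2]
gripper_width: 0.05
grip_force: 0.0
t: 3.28
eef_pos: [0.511, -0.1089, 0.2144]
ee_rot: [2.381, 2.05, 0.002]
force: [-3.5, 3.7, 4.4]
gripper_width: 0.0205
grip_force: 20.1
```

```bash
cat > arc.py <<'E'
import sys,json,numpy as np
# arc.py start_deg step n: rows relative to start
s,st,n=map(float,sys.argv[1:4]);f=np.radians
print(json.dumps([[round(50*(np.cos(f(s+st*i))-np.cos(f(s))),1),round(50*(np.sin(f(s+st*i))-np.sin(f(s))),1),round(16*st*i/360,2),0,0,0] for i in range(1,int(n)+1)]))
E
python3 arc.py 123 8 8;for a in 187 267 347 427 507; do python3 arc.py $a 10 8;done
```

```text
[[-5.6, -4.2, 0.36, 0, 0, 0], [-10.5, -9.1, 0.71, 0, 0, 0], [-14.7, -14.7, 1.07, 0, 0, 0], [-18.1, -20.8, 1.42, 0, 0, 0], [-20.6, -27.3, 1.78, 0, 0, 0], [-22.2, -34.1, 2.13, 0, 0, 0], [-22.8, -41.1, 2.49, 0, 0, 0], [-22.4, -48.0, 2.84, 0, 0, 0]]
[[1.8, -8.5, 0.44, 0, 0, 0], [5.1, -16.6, 0.89, 0, 0, 0], [9.7, -24.0, 1.33, 0, 0, 0], [15.5, -30.5, 1.78, 0, 0, 0], [22.4, -35.8, 2.22, 0, 0, 0], [30.1, -39.9, 2.67, 0, 0, 0], [38.4, -42.6, 3.11, 0, 0, 0], [47.0, -43.8, 3.56, 0, 0, 0]]
[[8.7, 0.3, 0.44, 0, 0, 0], [17.2, 2.1, 0.89, 0, 0, 0], [25.3, 5.4, 1.33, 0, 0, 0], [32.7, 10.0, 1.78, 0, 0, 0], [39.2, 15.8, 2.22, 0, 0, 0], [44.6, 22.7, 2.67, 0, 0, 0], [48.6, 30.4, 3.11, 0, 0, 0], [51.3, 38.7, 3.56, 0, 0, 0]]
[[1.2, 8.6, 0.44, 0, 0, 0], [0.9, 17.3, 0.89, 0, 0, 0], [-0.9, 25.9, 1.33, 0, 0, 0], [-4.2, 33.9, 1.78, 0, 0, 0], [-8.8, 41.3, 2.22, 0, 0, 0], [-14.6, 47.8, 2.67, 0, 0, 0], [-21.5, 53.2, 3.11, 0, 0, 0], [-29.2, 57.3, 3.56, 0, 0, 0]]
[[-8.3, 2.7, 0.44, 0, 0, 0], [-16.9, 3.9, 0.89, 0, 0, 0], [-25.6, 3.6, 1.33, 0, 0, 0], [-34.2, 1.8, 1.78, 0, 0, 0], [-42.2, -1.5, 2.22, 0, 0, 0], [-49.6, -6.1, 2.67, 0, 0, 0], [-56.1, -11.9, 3.11, 0, 0, 0], [-61.5, -18.8, 3.56, 0, 0, 0]]
[[-4.1, -7.7, 0.44, 0, 0, 0], [-6.8, -16.0, 0.89, 0, 0, 0], [-8.0, -24.6, 1.33, 0, 0, 0], [-7.7, -33.3, 1.78, 0, 0, 0], [-5.9, -41.9, 2.22, 0, 0, 0], [-2.6, -49.9, 2.67, 0, 0, 0], [2.0, -57.3, 3.11, 0, 0, 0], [7.8, -63.8, 3.56, 0, 0, 0]]
```

```bash
python3 -m handwheel '[[-5.6,-4.2,0.4,0,0,0],[-10.5,-9.1,0.7,0,0,0],[-14.7,-14.7,1.1,0,0,0],[-18.1,-20.8,1.4,0,0,0]]'; python3 -m handwheel '[[-2.5,-6.5,0.35,0,0,0],[-4.1,-13.3,0.7,0,0,0],[-4.7,-20.3,1.1,0,0,0],[-4.3,-27.2,1.4,0,0,0]]'
```

```text
t: 3.62
eef_pos: [0.4922, -0.1293, 0.2158]
ee_rot: [-2.379, -2.049, -0.002]
force: [-5.8, 5.1, 4.9]
gripper_width: 0.0206
grip_force: 20.3
t: 3.95
eef_pos: [0.4874, -0.158, 0.2173]
ee_rot: [-2.381, -2.049, 0.003]
force: [-6.1, 2.2, 5.0]
gripper_width: 0.0206
grip_force: 20.3
```

```bash
python3 -m handwheel '[[0.8,-8.5,0.9,0,0,0],[4.1,-16.6,1.9,0,0,0],[8.7,-24.0,2.3,0,0,0],[14.5,-30.5,2.8,0,0,0]]'; python3 -m handwheel '[[6.9,-5.3,0.44,0,0,0],[14.6,-9.4,0.9,0,0,0],[22.9,-12.1,1.3,0,0,0],[31.5,-13.3,1.8,0,0,0]]'
```

```text
t: 4.28
eef_pos: [0.5033, -0.1888, 0.2191]
ee_rot: [2.381, 2.049, 0.0]
force: [-1.8, 3.8, 2.3]
gripper_width: 0.0205
grip_force: 20.0
t: 4.62
eef_pos: [0.5352, -0.2017, 0.2209]
ee_rot: [2.381, 2.049, -0.0]
force: [-3.4, 3.8, 3.8]
gripper_width: 0.0206
grip_force: 20.2
```

```bash
python3 -m handwheel '[[8.7,0.8,0.7,0,0,0],[17.2,2.8,1.4,0,0,0],[25.3,6.1,1.8,0,0,0],[32.7,10.7,2.3,0,0,0],[39.2,16.5,2.7,0,0,0],[44.6,23.4,3.2,0,0,0],[48.6,31.1,3.6,0,0,0],[51.3,39.4,4.0,0,0,0]]'; python3 -m handwheel '[[1.2,8.6,0.44,0,0,0],[0.9,17.3,0.9,0,0,0],[-0.9,25.9,1.3,0,0,0],[-4.2,33.9,1.8,0,0,0]]'
```

```text
t: 5.28
eef_pos: [0.5859, -0.1613, 0.2245]
ee_rot: [2.381, 2.049, -0.001]
force: [-3.6, -2.4, 3.0]
gripper_width: 0.0205
grip_force: 20.1
t: 5.62
eef_pos: [0.5811, -0.1277, 0.2262]
ee_rot: [2.38, 2.048, -0.002]
force: [-3.8, -5.1, 2.9]
gripper_width: 0.0203
grip_force: 20.0
```

```bash
python3 -m handwheel '[[-5.1,7.0,0.6,0,0,0],[-11.2,13.4,1.1,0,0,0],[-18.1,18.8,1.5,0,0,0],[-25.8,22.9,2.0,0,0,0]]'; python3 -m handwheel '[[-8.3,2.7,0.44,0,0,0],[-16.9,3.9,0.9,0,0,0],[-25.6,3.6,1.3,0,0,0],[-34.2,1.8,1.8,0,0,0]]'
```

```text
t: 5.95
eef_pos: [0.5554, -0.1047, 0.2281]
ee_rot: [2.38, 2.048, 0.001]
force: [1.6, -6.5, 0.2]
gripper_width: 0.0201
grip_force: 19.8
t: 6.28
eef_pos: [0.5219, -0.1033, 0.2299]
ee_rot: [2.378, 2.047, 0.003]
force: [5.7, -6.0, -1.9]
gripper_width: 0.0208
grip_force: 19.8
```

```bash
python3 arc.py 467 10 8; python3 arc.py 547 8 6;python3 arc.py 595 4 8;python3 arc.py 627 4 8;python3 arc.py 659 4 8;python3 arc.py 691 4 8
```

```text
[[-8.1, -3.3, 0.44, 0, 0, 0], [-15.5, -7.9, 0.89, 0, 0, 0], [-21.9, -13.7, 1.33, 0, 0, 0], [-27.3, -20.6, 1.78, 0, 0, 0], [-31.4, -28.3, 2.22, 0, 0, 0], [-34.1, -36.6, 2.67, 0, 0, 0], [-35.3, -45.2, 3.11, 0, 0, 0], [-35.0, -53.9, 3.56, 0, 0, 0]]
[[1.3, -6.8, 0.36, 0, 0, 0], [3.6, -13.4, 0.71, 0, 0, 0], [6.8, -19.7, 1.07, 0, 0, 0], [10.8, -25.4, 1.42, 0, 0, 0], [15.5, -30.5, 1.78, 0, 0, 0], [20.9, -34.9, 2.13, 0, 0, 0]]
[[2.9, -1.9, 0.18, 0, 0, 0], [6.0, -3.6, 0.36, 0, 0, 0], [9.1, -5.1, 0.53, 0, 0, 0], [12.4, -6.3, 0.71, 0, 0, 0], [15.7, -7.3, 0.89, 0, 0, 0], [19.1, -8.1, 1.07, 0, 0, 0], [22.6, -8.7, 1.24, 0, 0, 0], [26.1, -9.0, 1.42, 0, 0, 0]]
[[3.5, -0.1, 0.18, 0, 0, 0], [7.0, 0.1, 0.36, 0, 0, 0], [10.4, 0.5, 0.53, 0, 0, 0], [13.9, 1.2, 0.71, 0, 0, 0], [17.2, 2.1, 0.89, 0, 0, 0], [20.5, 3.3, 1.07, 0, 0, 0], [23.7, 4.6, 1.24, 0, 0, 0], [26.9, 6.2, 1.42, 0, 0, 0]]
[[3.0, 1.8, 0.18, 0, 0, 0], [5.9, 3.8, 0.36, 0, 0, 0], [8.6, 6.0, 0.53, 0, 0, 0], [11.1, 8.4, 0.71, 0, 0, 0], [13.5, 10.9, 0.89, 0, 0, 0], [15.7, 13.6, 1.07, 0, 0, 0], [17.7, 16.5, 1.24, 0, 0, 0], [19.5, 19.5, 1.42, 0, 0, 0]]
[[1.6, 3.1, 0.18, 0, 0, 0], [2.9, 6.3, 0.36, 0, 0, 0], [4.1, 9.6, 0.53, 0, 0, 0], [5.0, 13.0, 0.71, 0, 0, 0], [5.7, 16.4, 0.89, 0, 0, 0], [6.1, 19.9, 1.07, 0, 0, 0], [6.3, 23.4, 1.24, 0, 0, 0], [6.2, 26.9, 1.42, 0, 0, 0]]
```

```bash
python3 -m handwheel '[[-7.8,-4,0.3,0,0,0],[-15.1,-9.1,0.6,0,0,0],[-21.5,-14.9,1.0,0,0,0],[-26.9,-21.8,1.5,0,0,0]]'; python3 -m handwheel '[[-4.1,-7.7,0.44,0,0,0],[-6.8,-16,0.9,0,0,0],[-8.0,-24.6,1.3,0,0,0],[-7.7,-33.3,1.8,0,0,0]]'
```

```text
t: 6.62
eef_pos: [0.4945, -0.1243, 0.2316]
ee_rot: [2.38, 2.05, 0.005]
force: [5.6, 0.3, -1.9]
gripper_width: 0.0203
grip_force: 19.9
t: 6.95
eef_pos: [0.4868, -0.1582, 0.2334]
ee_rot: [-2.38, -2.049, -0.004]
force: [7.3, 3.9, 0.6]
gripper_width: 0.0206
grip_force: 19.9
```

```bash
python3 -m handwheel '[[2,-6.8,0.4,0,0,0],[4.9,-13.4,0.7,0,0,0],[8.1,-19.7,1.1,0,0,0]]'; python3 -m handwheel '[[4,-5.7,0.4,0,0,0],[8.7,-10.8,0.7,0,0,0],[14.1,-15.2,1.1,0,0,0]]'
```

```text
t: 7.2
eef_pos: [0.4943, -0.1783, 0.2344]
ee_rot: [-2.38, -2.048, 0.001]
force: [0.8, 4.3, 2.9]
gripper_width: 0.0207
grip_force: 20.1
t: 7.45
eef_pos: [0.5091, -0.1935, 0.2355]
ee_rot: [-2.38, -2.048, 0.0]
force: [-0.7, 4.5, 3.0]
gripper_width: 0.0204
grip_force: 20.2
```

Turned 472° so far. From here I'll feel for the stop in small steps.

```bash
python3 -m handwheel '[[2.9,-1.7,0.3,0,0,0],[6,-3.2,0.5,0,0,0],[9.1,-4.6,0.7,0,0,0],[12.4,-5.8,0.9,0,0,0]]'; python3 -m handwheel '[[3.3,-1,0.2,0,0,0],[6.7,-1.8,0.4,0,0,0],[10.2,-2.4,0.5,0,0,0]]'
```

```text
t: 7.78
eef_pos: [0.5212, -0.1992, 0.2362]
ee_rot: [-2.381, -2.049, 0.002]
force: [-2.2, 3.4, 2.8]
gripper_width: 0.0203
grip_force: 20.1
t: 8.03
eef_pos: [0.5315, -0.2014, 0.2367]
ee_rot: [-2.381, -2.049, 0.001]
force: [-2.3, 3.9, 3.3]
gripper_width: 0.0206
grip_force: 20.2
```

```bash
python3 -m handwheel '[[3.5,-0.1,0.3,0,0,0],[7,0,0.5,0,0,0],[10.5,0.2,0.7,0,0,0]]'; python3 -m handwheel '[[3.4,0.4,0.2,0,0,0],[6.9,1.1,0.35,0,0,0],[10.2,2,0.5,0,0,0]]'
```

```text
t: 8.28
eef_pos: [0.542, -0.2014, 0.2373]
ee_rot: [-2.381, -2.049, 0.001]
force: [-2.9, 3.2, 1.1]
gripper_width: 0.0208
grip_force: 20.1
t: 8.53
eef_pos: [0.5523, -0.1992, 0.2378]
ee_rot: [-2.381, -2.049, 0.001]
force: [-4.0, 2.4, -0.3]
gripper_width: 0.0209
grip_force: 20.1
```

```bash
python3 -m handwheel '[[3.3,1.2,0.2,0,0,0],[6.5,2.5,0.4,0,0,0]]'; python3 -m handwheel '[[3.1,1.6,0.2,0,0,0],[6.1,3.4,0.4,0,0,0]]'
```

```text
t: 8.7
eef_pos: [0.5587, -0.1966, 0.2382]
ee_rot: [-2.381, -2.049, 0.001]
force: [-5.6, 2.3, 0.6]
gripper_width: 0.0206
grip_force: 20.0
t: 8.87
eef_pos: [0.5647, -0.1932, 0.2386]
ee_rot: [-2.38, -2.049, 0.001]
force: [-4.9, 0.9, 0.6]
gripper_width: 0.0203
grip_force: 20.0
```

```bash
python3 -m handwheel '[[2.6,2.3,0.2,0,0,0],[5.2,4.7,0.4,0,0,0]]'; python3 -m handwheel '[[2.5,2.4,0.2,0,0,0],[4.9,5,0.4,0,0,0]]'
```

```text
t: 9.03
eef_pos: [0.5701, -0.1889, 0.2389]
ee_rot: [2.381, 2.049, -0.002]
force: [-4.0, -0.4, -0.8]
gripper_width: 0.0204
grip_force: 20.0
t: 9.2
eef_pos: [0.5749, -0.184, 0.2393]
ee_rot: [2.381, 2.049, -0.002]
force: [-7.4, -5.3, -1.3]
gripper_width: 0.0204
grip_force: 19.9
```

```bash
python3 -m handwheel '[[2.2,2.7,0.2,0,0,0],[4.2,5.6,0.4,0,0,0]]'
```

```text
t: 9.37
eef_pos: [0.5756, -0.1825, 0.2396]
ee_rot: [2.383, 2.046, -0.022]
force: [-18.5, -14.7, 3.0]
gripper_width: 0.0205
grip_force: 20.6
```

The tangential force jumped and the tool stopped moving, so this is the top stop. I'll ease off and check the press.

```bash
python3 -m handwheel '[[-3.6,-5,0,0,0,0],[-3.6,-5,0,0,0,0],[-3.6,-5,0,0,0,0]]';python3 - <<'E'
from h import *
p,d=grab('top','t2');P=cloud('top',d)
m=np.zeros((420,560),bool);m[205:325,270:390]=1;m&=(abs(P[...,2]-.1525)<.0125)
print('cross',cv2.minAreaRect(P[m][:,:2].astype(np.float32)))
E
```

```text
t: 9.62
eef_pos: [0.5749, -0.1841, 0.2393]
ee_rot: [2.382, 2.048, -0.004]
force: [-5.6, -2.6, -2.2]
gripper_width: 0.0207
grip_force: 20.7
cross ((0.5633565783500671, -0.15126630663871765), (0.1381799876689911, 0.03895356133580208), 3.788513422012329)
```

```bash
python3 -m handwheel '[[-0.5,-0.3,0.3,0,0,0],[-0.5,-0.3,0.3,0,0,0],[-0.5,-0.3,0.3,0,0,0],[-0.5,-0.3,0.3,0,0,0],[-0.5,-0.3,0.3,0,0,0]]' 40; python3 -m handwheel '[[0,0,15,0,0,0],[0,0,35,0,0,0],[0,0,65,0,0,0],[-5,40,70,0,0,0],[-10,80,70,0,0,0],[-16,120,70,0,0,0],[-22,160,70,0,0,0],[-22,177,60,0,0,0]]' 60; python3 -m handwheel '[[0,0,-20,0,0,0],[0,0,-50,0,0,0],[0,0,-80,0,0,0],[0,0,-100,0,0,0],[0,0,-100,0,0,0]]'
python3 - <<'E'
from h import *
p,d=grab('wrist','w3');grab('top','t3')
im=cv2.resize(p[:,:,::-1],(800,600));cv2.imwrite('pics/w3b.png',cv2.convertScaleAbs(im,alpha=1.5))
E
```

```text
t: 10.08
eef_pos: [0.5756, -0.1832, 0.241]
ee_rot: [2.38, 2.049, 0.002]
force: [0.4, -0.7, -0.3]
gripper_width: 0.0399
grip_force: 0.0
t: 10.75
eef_pos: [0.5534, -0.0026, 0.3049]
ee_rot: [2.375, 2.051, 0.009]
force: [0.2, -0.9, -0.0]
gripper_width: 0.0601
grip_force: 0.0
t: 11.17
eef_pos: [0.5503, -0.0057, 0.1959]
ee_rot: [-2.376, -2.046, 0.008]
force: [-1.1, -0.5, -1.2]
gripper_width: 0.06
grip_force: 0.0
```

View pics/w3b.png

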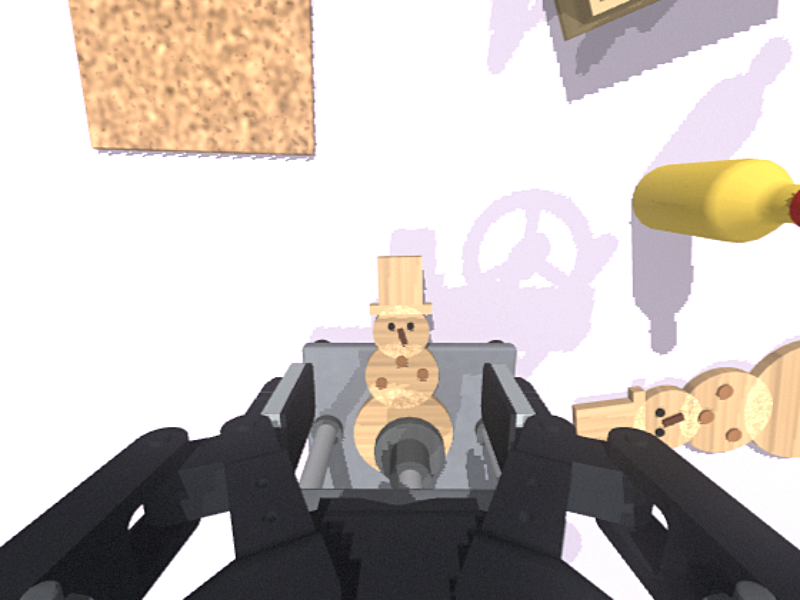

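The view shows the crown from (400,256) to the brim at (400,305), and the foot raised. The base's near edge is at v≈345. Next I'll measure the crown, hub height and press pose.

```bash
python3 - <<'E'
from h import *
z=np.load('pics/w3.npz')
q=plane('wrist',np.array([[400,256],[400,303],[400,280],[379,275],[422,275]])/1.4286,.028,z);print(q.round(4))
P=cloud('wrist',z['d'],z);print('crown z',np.nanmedian(P[185:208,270:290,2]))
t=np.load('pics/t3.npz');P=cloud('top',t['d']);P0=cloud('top',np.load('pics/top0.npz')['d'])
for X in(P0,P):
    m=np.zeros((420,560),bool);m[205:325,280:390]=1;w=m&(abs(X[...,2]-.153)<.01);print('cross',cv2.minAreaRect(X[w][:,:2].astype(np.float32)))
    m[...]=0;m[225:305,295:370]=1;print('handletop',np.sort(X[m][:,2])[-60:].mean(),np.median(X[258:268,328:338,2]))
E
```

```text
[[ 0.554   0.0085  0.028 ]
 [ 0.5482 -0.0304  0.028 ]
 [ 0.5511 -0.0111  0.028 ]
 [ 0.5348 -0.0044  0.028 ]
 [ 0.5694 -0.0096  0.028 ]]
crown z 0.02838794821589191
cross ((0.5361416339874268, -0.15256398916244507), (0.04516127333045006, 0.1901051253080368), 81.46739959716797)
handletop nan 0.21145847004602353
cross ((0.5359813570976257, -0.15238602459430695), (0.04486466199159622, 0.1894853562116623), 81.46865844726562)
handletop nan 0.23768325435158372
```

```bash
python3 -m handwheel '[[0,-3,-35,0,0,0],[0,-5,-70,0,0,0],[0,-5,-105,0,0,0],[0,-5,-135,0,0,0],[0,-5,-160,0,0,0],[0,-5,-178,0,0,0],[0,-5,-187,0,0,0],[0,-5,-187,0,0,0]]' 60; python3 -m handwheel '[[0,0,0,0,0,0],[0,0,0,0,0,0],[0,0,0,0,0,0],[0,0,0,0,0,0],[0,0,0,0,0,0],[0,0,0,0,0,0]]' 30 50
```

```text
t: 11.93
eef_pos: [0.5533, -0.0115, 0.0135]
ee_rot: [-2.381, -2.049, 0.001]
force: [-0.3, 0.8, -0.9]
gripper_width: 0.0599
grip_force: 0.0
t: 12.43
eef_pos: [0.5534, -0.0114, 0.014]
ee_rot: [2.381, 2.049, 0.001]
force: [-0.4, -0.2, 0.7]
gripper_width: 0.03
grip_force: 0.0
```

```bash
python3 - <<'E'
from h import *
p,d=grab('wrist','w4');s,_=grab('side','s4')
im=cv2.resize(p[150:420,140:420,::-1],(560,540));im2=cv2.resize(s[150:300,250:400,::-1],(240,540)) 
cv2.imwrite('pics/w4b.png',cv2.convertScaleAbs(np.hstack([im,im2]),alpha=1.5))
E
```

```text
(no output)
```

View pics/w4b.png

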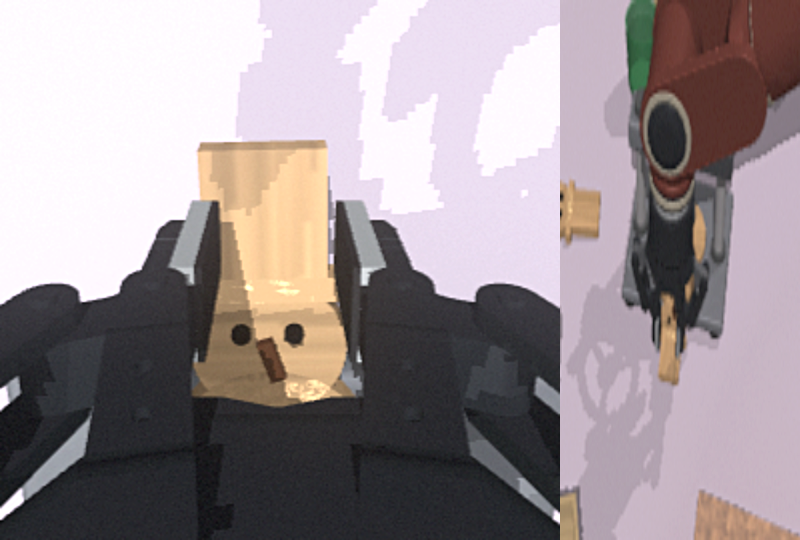

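```bash
python3 - <<'E'
from h import *
z=np.load('pics/w4.npz');c,Rm,o=cam('wrist',z);T=R.from_rotvec(z['rot']).as_matrix()
for off in([0,0,0],[0,0,-.019],[.011,.015,0],[.011,-.015,0],[-.011,.015,0],[-.011,.015,-.019]):
    q=Rm.T@(z['pos']+T@np.array(off)-o);u=c['cx']-c['fx']*q[0]/q[2];v=c['cy']+c['fy']*q[1]/q[2]
    print(off,((u-140)*2).round(),((v-150)*2).round())
P=cloud('wrist',z['d'],z)
def s(u,v): u,v=int(140+u/2),int(150+v/2);return np.nanmedian(P[v-1:v+2,u-1:u+2].reshape(-1,3),0).round(4)
print('crown',s(275,170),s(275,250),'brim',s(275,290),'head',s(275,320),'pad',s(207,230),s(212,260),s(207,330),'rpad',s(345,260))
for v,n in((146,'end'),(278,'brimedge')): print(n,plane('wrist',[[140+263/2,150+v/2]],.028,z))
E
```

```text
[0, 0, 0] 274.0 194.0
[0, 0, -0.019] 274.0 220.0
[0.011, 0.015, 0] 324.0 160.0
[0.011, -0.015, 0] 225.0 160.0
[-0.011, 0.015, 0] 322.0 227.0
[-0.011, 0.015, -0.019] 327.0 256.0
crown [0.5554 0.0019 0.029 ] [ 0.5517 -0.023   0.0283] brim [ 0.5497 -0.0358  0.0283] head [ 0.5481 -0.0459  0.028 ] pad [0.5401 0.002  0.0621] [ 0.5396 -0.0066  0.0603] [ 0.5383 -0.0148  0.0744] rpad [ 0.5697 -0.0087  0.0642]
end [[0.55335231 0.00886668 0.028     ]]
brimedge [[ 0.5470289  -0.03149919  0.028     ]]
```

```bash
python3 - <<'E'
from h import *
z=np.load('pics/w4.npz');P=cloud('wrist',z['d'],z)
for u in(205,211,215,345,352):
    for v in(196,204,210,216,224,240): print(u,v,P[int(150+v/2),int(140+u/2)].round(4))
print(manip.get_obs()['joint_positions'].round(3),manip.get_obs()['eef_pos'],manip.get_obs()['gripper_width'])
E
```

```text
205 196 [ 0.5347 -0.003   0.0287]
205 204 [0.538  0.0024 0.0479]
205 210 [0.5384 0.0024 0.0518]
205 216 [0.5388 0.0024 0.0553]
205 224 [0.5392 0.0021 0.0592]
205 240 [0.5403 0.0023 0.0677]
211 196 [ 0.5364 -0.0032  0.0289]
211 204 [0.5393 0.002  0.0474]
211 210 [0.5397 0.002  0.0512]
211 216 [0.5403 0.0025 0.0559]
211 224 [0.5406 0.002  0.0594]
211 240 [5.408e-01 1.000e-04 6.370e-02]
215 196 [ 0.5372 -0.004   0.0274]
215 204 [0.5403 0.0018 0.0474]
215 210 [0.5407 0.0019 0.0513]
215 216 [0.5407 0.001  0.0529]
215 224 [ 5.406e-01 -5.000e-04  5.410e-02]
215 240 [ 0.54   -0.0043  0.0548]
345 196 [ 0.5754 -0.0207  0.0013]
345 204 [ 0.5723 -0.0031  0.0472]
345 210 [ 0.5719 -0.0029  0.0511]
345 216 [ 0.5715 -0.0032  0.0538]
345 224 [ 0.571  -0.0028  0.0589]
345 240 [ 0.5703 -0.0047  0.063 ]
352 196 [ 5.781e-01 -2.160e-02  3.000e-04]
352 204 [ 0.5743 -0.0036  0.0467]
352 210 [ 0.5738 -0.0033  0.0509]
352 216 [ 0.5734 -0.0033  0.0542]
352 224 [ 0.5728 -0.0028  0.0595]
352 240 [ 0.5718 -0.0025  0.0678]
[-0.155  0.083  1.923  0.     1.136 -0.006] [ 0.55308808 -0.01135463  0.01361506] 0.03005606679941137
```

By depth, the fingertips are near z≈0.047, well above the reported TCP height, so they closed above the hat. I'll open, lower a bit at a time while watching the force, and check again.

```bash
python3 -m handwheel '[[-2,0,0,0,0,0],[-2,0,0,0,0,0],[-2,0,0,0,0,0],[-2,0,-2,0,0,0],[-2,0,-5,0,0,0],[-2,0,-8,0,0,0],[-2,0,-8,0,0,0]]' 60
python3 - <<'E'
from h import *
grab('wrist','w5');grab('side','s5')
z=np.load('pics/w5.npz');P=cloud('wrist',z['d'],z)
# finger points: column scan inside gripper zone, lowest z of near-camera structure at x left/right of the crown
for lo,hi in((.50,.535),(.57,.605)):
    m=(P[...,0]>lo)&(P[...,0]<hi)&(P[...,1]>-.03)&(P[...,1]<.012)&(P[...,2]>.004)&(P[...,2]<.12)
    q=P[m];i=np.argsort(q[:,2])[:200:20];print(len(q));print(q[i].round(4))
print(z['pos'])
E
```

```text
t: 13.12
eef_pos: [0.5503, -0.0112, 0.0044]
ee_rot: [-2.38, -2.048, 0.002]
force: [-0.5, 0.9, 0.2]
gripper_width: 0.0598
grip_force: 0.0
9380
[[ 0.5255 -0.0294  0.0191]
 [ 0.5265 -0.0289  0.0215]
 [ 0.524  -0.028   0.0233]
 [ 0.5241 -0.0287  0.0254]
 [ 0.5277 -0.0291  0.0266]
 [ 0.5345 -0.0016  0.0272]
 [ 0.5233 -0.0285  0.0276]
 [ 0.5348 -0.0061  0.0277]
 [ 0.5345 -0.0268  0.0279]
 [ 0.5247 -0.0278  0.028 ]]
11520
[[ 0.5704  0.0059  0.0215]
 [ 0.5814 -0.0122  0.037 ]
 [ 0.5796 -0.0232  0.0383]
 [ 0.5819 -0.0084  0.0393]
 [ 0.581  -0.0149  0.0403]
 [ 0.5862 -0.0051  0.0409]
 [ 0.5805 -0.0174  0.0417]
 [ 0.5937 -0.0109  0.0423]
 [ 0.5814 -0.0109  0.0429]
 [ 0.5808 -0.0165  0.0434]]
[ 0.55027484 -0.01124899  0.00436252]
```

```bash
python3 -m handwheel '[[0,0,-3,0,0,0],[0,0,-3,0,0,0]]'; python3 -m handwheel '[[0,0,-3,0,0,0],[0,0,-3,0,0,0]]'
```

```text
t: 13.38
eef_pos: [0.5507, -0.0113, 0.0019]
ee_rot: [-2.381, -2.049, 0.001]
force: [-0.3, 1.0, -0.3]
gripper_width: 0.06
grip_force: 0.0
t: 13.55
eef_pos: [0.5507, -0.0113, -0.0011]
ee_rot: [-2.381, -2.049, 0.001]
force: [-0.2, 0.5, 0.0]
gripper_width: 0.0601
grip_force: 0.0
```

```bash
python3 - <<'E'
from h import *
p,d=grab('side','s6')
im=cv2.resize(p[200:280,280:380,::-1],(800,600),interpolation=cv2.INTER_CUBIC)
cv2.imwrite('pics/s6b.png',cv2.convertScaleAbs(im,alpha=1.7))
P=cloud('side',d);np.set_printoptions(suppress=True)
m=(abs(P[...,0]-.55)<.06)&(abs(P[...,1]+.01)<.03)&(P[...,2]>.004)&(P[...,2]<.1);q=P[m]
for lo in np.arange(.49,.62,.01):
    a=q[(q[:,0]>=lo)&(q[:,0]<lo+.01)]; print(round(lo,2),len(a),np.percentile(a[:,2],[0,5,20,50]).round(3) if len(a) else '')
E
```

```text
0.49 27 [0.004 0.004 0.006 0.088]
0.5 47 [0.004 0.004 0.014 0.08 ]
0.51 67 [0.004 0.007 0.048 0.078]
0.52 43 [0.005 0.005 0.012 0.031]
0.53 57 [0.004 0.004 0.024 0.028]
0.54 54 [0.004 0.017 0.027 0.029]
0.55 55 [0.004 0.015 0.026 0.029]
0.56 47 [0.004 0.012 0.025 0.029]
0.57 15 [0.004 0.004 0.005 0.006]
0.58 76 [0.004 0.005 0.039 0.063]
0.59 50 [0.004 0.004 0.006 0.078]
0.6 36 [0.004 0.004 0.005 0.085]
0.61 0
```

View pics/s6b.png

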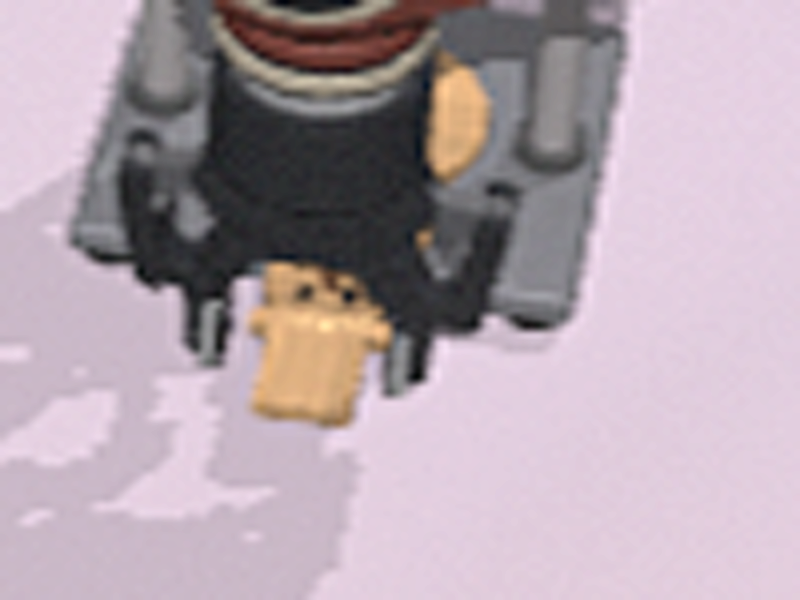

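The side view shows both fingertips, near (208,360) and (400,390), astride the crown but still above it. There is no table contact at a reported TCP height of -1 mm, which confirms the offset. I'll go lower, still watching the force.

```bash
python3 -m handwheel '[[0,0,-3,0,0,0],[0,0,-6,0,0,0],[0,0,-6,0,0,0]]'; python3 -m handwheel '[[0,0,-3,0,0,0],[0,0,-6,0,0,0],[0,0,-6,0,0,0]]';python3 - <<'E'
from h import *
grab('wrist','w7')
z=np.load('pics/w7.npz');P=cloud('wrist',z['d'],z)
for lo,hi in((.5,.529),(.575,.605)):
    m=(P[...,0]>lo)&(P[...,0]<hi)&(P[...,1]>-.02)&(P[...,1]<.008)&(P[...,2]>.005)&(P[...,2]<.12)
    q=P[m];i=np.argsort(q[:,2])[:100:15];print(q[i].round(4))
E
```

```text
t: 13.85
eef_pos: [0.5504, -0.0113, -0.0074]
ee_rot: [-2.38, -2.049, 0.001]
force: [-0.5, -0.2, -0.8]
gripper_width: 0.0601
grip_force: 0.0
t: 14.1
eef_pos: [0.5504, -0.0113, -0.0134]
ee_rot: [-2.38, -2.049, 0.001]
force: [-0.4, 0.1, 0.3]
gripper_width: 0.0599
grip_force: 0.0
[[ 5.226e-01  5.000e-04  1.800e-02]
 [ 5.210e-01 -1.090e-02  1.950e-02]
 [ 5.200e-01 -1.660e-02  2.040e-02]
 [ 5.229e-01  1.500e-03  2.130e-02]
 [ 5.206e-01 -1.280e-02  2.220e-02]
 [ 5.189e-01  4.900e-03  2.280e-02]
 [ 5.214e-01  4.200e-03  2.340e-02]]
[[ 0.5821 -0.0088  0.0183]
 [ 0.5826 -0.0061  0.0196]
 [ 0.5809 -0.015   0.0212]
 [ 0.5815 -0.0131  0.0218]
 [ 0.5809 -0.0182  0.0227]
 [ 0.582  -0.0097  0.0233]
 [ 0.5816 -0.0126  0.0239]]
```

```bash
python3 -m handwheel '[[0,0,-3,0,0,0],[0,0,-6,0,0,0],[0,0,-6,0,0,0]]'; python3 -m handwheel '[[0,0,0,0,0,0],[0,0,0,0,0,0],[0,0,0,0,0,0],[0,0,0,0,0,0],[0,0,0,0,0,0],[0,0,0,0,0,0]]' 28 60
```

```text
t: 14.4
eef_pos: [0.5505, -0.0113, -0.0193]
ee_rot: [-2.381, -2.049, 0.001]
force: [-0.1, -0.3, -0.6]
gripper_width: 0.06
grip_force: 0.0
t: 14.9
eef_pos: [0.5511, -0.0113, -0.0184]
ee_rot: [2.381, 2.049, 0.0]
force: [-0.0, 0.1, 0.9]
gripper_width: 0.0346
grip_force: 59.5
```

```bash
python3 -m handwheel '[[0,0,2,0,0,0],[0,0,4,0,0,0],[1,4,5,0,0,0],[2,10,5,0,0,0],[3,20,5,0,0,0],[3,20,5,0,0,0]]'; python3 -m handwheel '[[1,10,0,0,0,0],[3,22,0,0,0,0],[5,36,0,0,0,0],[7,50,0,0,0,0],[9,64,0,0,0,0],[11,78,0,0,0,0],[13,90,0,0,0,0],[14,94,0,0,0,0]]'; python3 -m handwheel '[[1,10,1,0,0,0],[3,22,3,0,0,0],[5,34,6,0,0,0],[5,40,10,0,0,0],[5,44,12,0,0,0],[5,44,12,0,0,0]]'
```

```text
t: 15.4
eef_pos: [0.5541, 0.0104, -0.0137]
ee_rot: [-2.379, -2.051, -0.001]
force: [-0.1, -0.3, 0.0]
gripper_width: 0.0346
grip_force: 59.7
t: 16.07
eef_pos: [0.5682, 0.1048, -0.0136]
ee_rot: [-2.379, -2.051, -0.001]
force: [0.8, 0.6, -1.8]
gripper_width: 0.0348
grip_force: 59.7
t: 16.57
eef_pos: [0.5737, 0.1475, -0.0006]
ee_rot: [2.38, 2.05, 0.002]
force: [0.1, -0.4, -0.1]
gripper_width: 0.0347
grip_force: 59.7
```

```bash
python3 - <<'E'
from h import *
p,d=grab('top','t8');q,_=grab('wrist','w8');
cv2.imwrite('pics/t8b.png',cv2.convertScaleAbs(np.hstack([cv2.resize(p[200:360,80:360,::-1],(400,300)),cv2.resize(q[:,:,::-1],(400,300))]),alpha=1.5))
E
```

```text
(no output)
```

View pics/t8b.png

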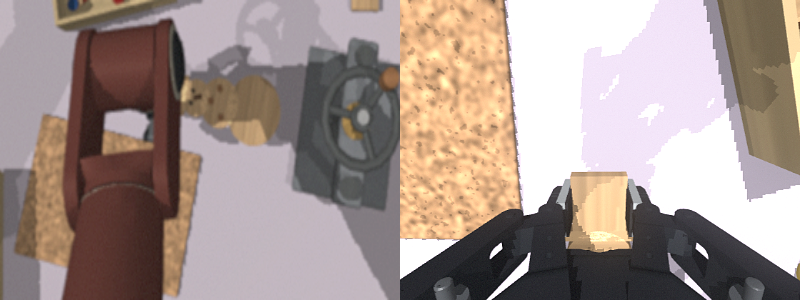

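```bash
python3 -m handwheel '[[-6,8,0,0,0,0],[-16,22,0,0,0,0],[-28,39,0,0,0,0],[-40,56,0,0,0,0],[-52,73,0,0,0,0],[-64,90,0,0,0,0],[-76,107,0,0,0,0],[-88,124,0,0,0,0]]'; python3 -m handwheel '[[-12,16,0,0,0,0],[-24,34,0,0,0,0],[-34,48,0,0,0,0],[-41,57,0,0,0,0],[-43,59,0,0,0,0],[-43,59,0,0,0,0]]'; python3 - <<'E'
from h import *
p,d=grab('wrist','w9');z=np.load('pics/w9.npz');P=cloud('wrist',d,z);print(z['pos'])
p2,d2=grab('top','t9')
cv2.imwrite('pics/t9b.png',cv2.convertScaleAbs(np.hstack([cv2.resize(p2[200:400,60:340,::-1],(400,300)),cv2.resize(p[:,:,::-1],(400,300))]),alpha=1.5))
Q=cloud('top',d2)
v,u=np.nonzero((Q[...,2]>.02)&(Q[...,2]<.05)&(Q[...,0]>.33)&(Q[...,0]<.52)&(Q[...,1]>.12)&(Q[...,1]<.35))
q=Q[v,u];h=cv2.cvtColor(p2,cv2.COLOR_RGB2HSV)[v,u];q=q[h[:,1]>60];print(len(q))
A=np.c_[q[:,:2],np.ones(len(q))];print('plane slope',np.linalg.lstsq(A,q[:,2],rcond=None)[0],'y range',q[:,1].min(),q[:,1].max(),'z',np.median(q[:,2]))
w=q[q[:,1]<q[:,1].min()+.09];print('belly',cv2.minEnclosingCircle(w[:,:2].astype(np.float32)))
E
```

```text
t: 17.33
eef_pos: [0.4837, 0.2712, -0.0019]
ee_rot: [-2.382, -2.048, 0.001]
force: [-0.6, -0.3, -0.5]
gripper_width: 0.0345
grip_force: 59.8
t: 17.83
eef_pos: [0.4414, 0.3297, -0.0018]
ee_rot: [2.38, 2.05, -0.001]
force: [-0.5, -0.5, -0.6]
gripper_width: 0.0346
grip_force: 59.8
[ 0.44136637  0.32974865 -0.00180341]
2221
plane slope [-0.00454617  0.00441368  0.04510716] y range 0.1428165858558546 0.33458407746112545 z 0.044203250933816385
belly ((0.42558586597442627, 0.19288843870162964), 0.05185506492853165)
```

View pics/t9b.png

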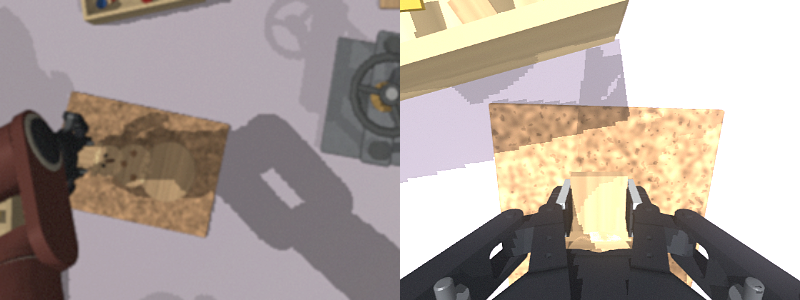

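It is level and centred over the mat, with its underside at about 36 mm. I'll lower it and feel for contact.

```bash
python3 -m handwheel '[[0,0,-5,0,0,0],[0,0,-12,0,0,0],[0,0,-17,0,0,0],[0,0,-20,0,0,0],[0,0,-20,0,0,0]]'; python3 -m handwheel '[[0,0,-2,0,0,0],[0,0,-2,0,0,0]]'; python3 -m handwheel '[[0,0,-2,0,0,0],[0,0,-2,0,0,0]]'
```

```text
t: 18.35
eef_pos: [0.4421, 0.3292, -0.0219]
ee_rot: [-2.382, -2.049, 0.002]
force: [0.5, 0.5, -1.2]
gripper_width: 0.0347
grip_force: 59.9
t: 18.52
eef_pos: [0.4422, 0.3293, -0.022]
ee_rot: [2.381, 2.049, -0.003]
force: [-6.1, -4.5, 13.2]
gripper_width: 0.0347
grip_force: 68.5
t: 18.68
eef_pos: [0.4422, 0.3292, -0.0221]
ee_rot: [2.381, 2.049, -0.006]
force: [-12.2, -8.2, 26.6]
gripper_width: 0.0348
grip_force: 75.5
```

The fingertips touch the mat while the board is still about 11 mm above it. I'll ease up and tilt the belly down onto the mat before letting go, so only the hat end settles.

```bash
python3 -m handwheel '[[0,0,3,0,0,0],[0,0,5,0,0,0],[0,0,5,1,-0.15,0],[0,0,5,2,-0.3,0],[0,0,5,3,-0.4,0],[0,0,5,3.5,-0.5,0],[0,0,5,3.5,-0.5,0]]'; python3 - <<'E'
from h import *
p2,d2=grab('top','t10');Q=cloud('top',d2)
m=(Q[...,2]>.009)&(Q[...,2]<.05)&(Q[...,0]>.35)&(Q[...,0]<.5)&(Q[...,1]>.13)&(Q[...,1]<.28)
q=Q[m];A=np.c_[q[:,:2],np.ones(len(q))];c=np.linalg.lstsq(A,q[:,2],rcond=None)[0];print(c)
for y in(.14,.15,.19,.25,.28): a=q[abs(q[:,1]-y)<.006];print(y,len(a),np.median(a[:,2]))
E
```

```text
t: 19.27
eef_pos: [0.4415, 0.3289, -0.0212]
ee_rot: [-2.35, -2.021, -0.071]
force: [-0.0, 0.9, -0.4]
gripper_width: 0.0346
grip_force: 60.2
[0.00314289 0.06540436 0.00246231]
0.14 46 0.01201235110174581
0.15 128 0.01397554469937623
0.19 195 0.016634649996785766
0.25 135 0.02038257361847573
0.28 58 0.02208332463382323
```

The belly edge is now at mat level, with its top at about 13 mm. Releasing.

```bash
python3 -m handwheel '[[0,0,0,0,0,0],[0,0,0,0,0,0]]' 28 20; python3 -m handwheel '[[0,0,0,0,0,0],[0,0,0,0,0,0],[0,0,0,0,0,0],[0,0,0,0,0,0],[0,0,0,0,0,0],[0,0,0,0,0,0]]' 50; python3 -m handwheel '[[0,0,10,0,0,0],[0,0,30,0,0,0],[0,0,60,0,0,0],[0,0,95,0,0,0],[0,0,130,0,0,0],[0,30,160,0,0,0],[-10,60,190,0,0,0],[-20,90,200,0,0,0]]'; python3 - <<'E'
from h import *
p2,d2=grab('top','t11');Q=cloud('top',d2);grab('side','s11');p,d=grab('wrist','w11')
cv2.imwrite('pics/t11b.png',cv2.convertScaleAbs(np.hstack([cv2.resize(p2[200:400,60:340,::-1],(400,300)),cv2.resize(p[:,:,::-1],(400,300))]),alpha=1.5))
m=(Q[...,2]>.009)&(Q[...,2]<.03)&(Q[...,0]>.35)&(Q[...,0]<.5)&(Q[...,1]>.13)&(Q[...,1]<.37)
q=Q[m];A=np.c_[q[:,:2],np.ones(len(q))];print(np.linalg.lstsq(A,q[:,2],rcond=None)[0],len(q),np.median(q[:,2]),q[:,:2].min(0),q[:,:2].max(0))
m=np.zeros((420,560),bool);m[205:325,280:390]=1;w=m&(abs(Q[...,2]-.153)<.01);print('cross',cv2.minAreaRect(Q[w][:,:2].astype(np.float32)),np.median(Q[258:268,328:338,2]))
E
```

```text
t: 19.48
eef_pos: [0.442, 0.3297, -0.0206]
ee_rot: [-2.35, -2.022, -0.072]
force: [0.1, -0.7, -0.9]
gripper_width: 0.0342
grip_force: 60.2
t: 19.98
eef_pos: [0.442, 0.3297, -0.0206]
ee_rot: [-2.35, -2.022, -0.072]
force: [0.5, 0.1, -0.6]
gripper_width: 0.0497
grip_force: 0.0
t: 20.65
eef_pos: [0.4243, 0.4216, 0.1864]
ee_rot: [-2.352, -2.02, -0.086]
force: [0.7, 0.5, 0.2]
gripper_width: 0.05
grip_force: 0.0
[ 0.00215788 -0.001454    0.0125612 ] 2244 0.013177986869072011 [0.35284855 0.13138044] [0.49885911 0.36888063]
cross ((0.5361306071281433, -0.15253275632858276), (0.045236341655254364, 0.18992184102535248), 81.45700073242188) nan
```

View pics/t11b.png

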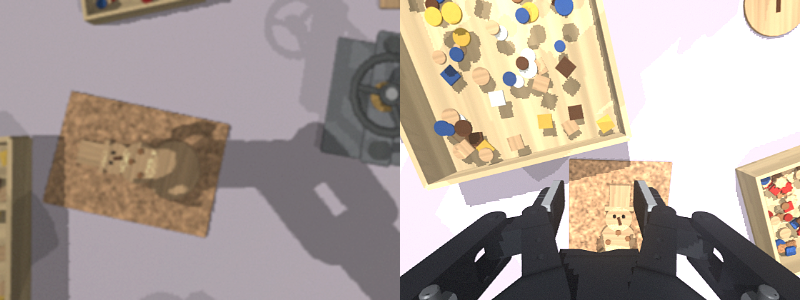

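The snowman lies flat and wholly on the mat, the press hasn't moved, and the gripper is clear. Handing in.

```bash
python3 -m handwheel '[[0,0,0,0,0,0],[0,0,0,0,0,0],[0,0,0,0,0,0]]'; python3 -c "
from station import manip;print(manip.finish_job())"
```

```text
t: 21.05
eef_pos: [0.4218, 0.4182, 0.1779]
ee_rot: [-2.351, -2.021, -0.068]
force: [-0.2, 0.6, 0.0]
gripper_width: 0.0499
grip_force: 0.0
the job is handed in; nothing more can be done
None
```

I wound the screw up to its top stop (about 1.55 turns), drew the snowman out by its hat, and left it lying flat and wholly on the cork mat; the press had not moved, and I handed the job in at about 21 s, though no verdict came back.

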